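Step the refill counter to its bar and shelve it

ROBOT

A 7-joint arm with a two-finger parallel gripper is mounted at the origin on the work surface. World frame = base frame: x ahead of the robot, y to its left, z up, the work surface at z = 0. Lengths are in m, angles in rad, forces in N, time in s.
With the tool pointing down it reaches from about 0.4 to 0.85 m from the base axis. Payload 10.4 kg.
Tool frame: the origin (TCP) lies between the finger pads; the fingertips stand 14 mm ahead of it and the grasp point (between the pads) lies 5 mm behind it; z points along the fingers, y is the line along which they close (so a half turn about z gives the same grasp; the last joint's range is limited). The gripper opens to 87 mm and grips with 3 to 60 N. Pads are 19 mm wide; open, the fingers measure 117 mm over their backs; the gripper's body (75 mm by 190 mm) begins 51 mm behind the grasp point.
Start: joints at [-0.023, 0.332, -0.065, 1.46, 0.022, 1.35, -0.088], TCP at [0.625, 0, 0.237] pointing down, gripper open.
Joint ranges: [-2.6, 2.6], [-0.5, 2.12], [-1.47, 1.34], [0.16, 2.42], [-1.27, 4.41], [0.06, 2.06], [-2.6, 2.6]. Speed limits (rad/s): [2.22, 2.22, 2.79, 2.79, 3.14, 3.14, 3.14].

INTERFACE

Orientations are given as a unit quaternion [x, y, z, w].
In Python, from bench import * gives the robot as it stands.
- The arm moves only by the tool drive_tool, never from a script. Its argument "deltas" is a list of rows, each a list of 7 numbers: the turn, a rotation vector about the tool's x, y, z in degrees, then the shift along the tool's x, y, z in m, then the closure, from -1 (fully open) to 1 (shut). A call has 1 to 12 rows; each row is the pose to reach, as a shift and turn from the pose commanded when the call began, along the tool's axes at that moment; what a row does not reach only later rows make up. A row lasts 1/10 s, in which the tool goes at most 50 mm and 8.59 degrees, less where a joint would pass 70% of its speed; a pose out of reach is approached as far as the arm can. A call with a gripper value outside its range is refused whole. The fingers move at their own pace and stop on an object; "squeeze" is the grip in N (left out, the last holds). Time passes only in rows, so rows that repeat a pose let the fingers close. It gives the time, the measured TCP pose, the force and the opening at its end, in the units of the state.
- read_state(): the state, without advancing time (a new reading comes with each control period).
- camera(name): name is "scene" or "side" or "wrist"; returns (picture, depth): 420x560x3 uint8, red, green, blue; 420x560 float32, m along the optical axis (not along the pixel's ray), 0 where there is no reading.
- camera_params(name): a dict with "K" (3x3 intrinsics, pixels), "k1" (the pictures are not rectified: a ray, as slopes to the right and down, at radius r is drawn at 1 + k1 r^2 times it, then the intrinsics apply), "R" (3x3) and "t" (3): a world point X has camera coordinates R X + t; the wrist camera has in their place "mount" (4x4, takes a point from camera to tool coordinates, whose origin is the TCP and whose axes are the flange's). Camera axes: x right, y down, z forward; pixel columns grow to the right and rows downward; lengths in m; the calibration is good to about 2 mm. A picture is of the moment at which its call begins: read the wrist's pose just before it. camera_params takes no time and is no camera call.
- close_job(): hands the job in, once; it reports no verdict.
Trained networks look in the newest picture that a camera, given by its name, has taken for a name from the list of things; names that differ only in an ending like _2 or _b are one class to them, and where a whole thing is asked for, a point or a joint stands for the part that bears it (a point fixed in the world has none). Each returns a list of dicts, best first, with "score" (0 to 1); they miss things now and then, are a little off and sometimes report something else, mostly with a low value. They report only what shows in the picture. A call takes as long as a camera call. They do not tell look-alikes from the thing itself.
- outline_of(label, camera): "pixels" (420x560 bool, what is visible of it) and "location" ([column, row] as shares, 0 to 1, of the picture: columns of its width, rows of its height, amid what is visible of it).
- tip_of(label, camera): "location" ([column, row] as shares, 0 to 1, of the picture: columns of its width, rows of its height: a listed point, or the origin of a listed thing).
The state is a dict: "time": time; "joint_positions": joint angles; "joint_vel": joint speeds; "joint_torque": joint torques, N m; "ee_pos": TCP position; "eef_rot": TCP orientation; "ft_force": force on the tool from outside, world axes, zero at the start; "torque": the same for the moment, N m; "width": finger opening in m.
Only numpy, scipy, OpenCV 4.12 (cv2) and the standard library are available. Lean on these libraries where they do the work, as an engineer would, in place of code of your own. Each camera call takes 0.05 s, during which the arm holds its last target. There are 200 camera calls.

TASK

Lift the refill counter out from between the dish and the jar and stand it on the cork mat, let go, and there press its top button fully down and let it up again, as often as needed, until the bar on its drum is at the pointer. Then set it upright and gently, with its pointer towards the robot, squarely on the rubber pad on the bottom acrylic tier and let go. Press the button only while the counter stands on the mat, and leave the other things where they are.

Things in the scene. Friction and masses are not known exactly. Their poses are not given: they have to be found in the camera images.
- counter: Refill counter: square grey plastic tower 60 x 60 mm, 62 mm high to its flat clear top cover, 0.3 to 0.5 kg, loose, upright. Origin: centre of underside, z up; front (black stripe, pointer) is -x. Grip the flat sides 25 to 50 mm up. At the start dish and jar stand 11 to 24 mm off its -y and +y sides, too close for fingers: take it front-to-back. On the pad the riser is close behind: set it down held by its sides.
- counter_pointer (a point): The pointer: top of the black block in the middle of the counter's front top edge, 27.5 mm ahead (-x) of the counter's axis and 62 mm above its underside.
- drum (a joint): Angle, rad, of the white drum (54 mm across, under the clear cover, round the button) about the counter's z axis. 0 or 6.283: its black bar is at the pointer. 8 clicked places, 0.785 apart; each full press turns it one place on (value grows, counter-clockwise from above), never back. Starts 2 to 5 places short (-3.93 to -1.57). The place at the pointer bears as many black dots as presses are still needed.
- button (a joint): How far the button is pressed, m: 0 up, 0.010 fully down on a hard stop. It springs back; pressing takes about 2 to 5 N. Press it fully for a click, and let it come right up before the next press.
- button_top (a point): Middle of the flat top of the round steel push button, 26 mm across, in the middle of the counter's top: 82 mm above the counter's underside when up. Fully down it is still 10 mm above the cover.
- mat: Fixed square cork mat, 140 x 140 mm, 4 mm thick, on the sideboard. Origin: centre of its underside; the top is 4 mm above that.
- pad: Thin fixed black rubber pad, 70 x 70 mm, 2 mm thick, lying on the bottom tier. Origin: centre of its underside, 40 mm above the sideboard; the top is 42 mm above the sideboard. Its -x side looks roughly to the robot. 40 mm behind its centre (+x) rises the 50 mm high riser to the second tier.
- tiers: Fixed stand of three clear acrylic steps, 420 mm wide (y), each 90 mm deep, tops at 40, 90 and 140 mm, rising away from the robot. Origin: on the sideboard below the middle of the bottom step. The steps cover x from -45 to 45, 45 to 135 and 135 to 225 mm. On the top step, 100 to 160 mm either side of the middle, stand a fixed drip bottle (172 mm high) and tin (70 mm).
- dish: Blue ceramic dish, 96 mm across, 40 mm high, loose, beside the counter at the start; leave it. Origin: centre of its underside.
- jar: Closed plastic jar with a twist cap, 84 mm across, 66 mm high, loose, on the counter's other side; leave it. Origin: centre of its underside.
- comb: Steel grooming comb, 150 mm long, 8 mm high, lying on the second tier; leave it.
- chew_stick: Bamboo chew stick, 120 mm long, 18 mm thick, lying on the second tier; leave it.
- brush: Brush lying about 200 mm long, lying on the sideboard right of the tiers; leave it.
Things that resemble listed ones, but are neither listed nor needed, are in the scene too. Leave any orange or red look-alike of the counter alone.

How it is judged:
On the way, in this order (a step that is already met when the one before it is completed fails the run):
1. the counter stands upright on the cork mat, let go, its bar not yet at the pointer (x of counter in the frame of mat between -0.05 and 0.05 m and y of counter in the frame of mat between -0.05 and 0.05 m and height (world z) of counter below 0.009 m and angle between counter's own z axis and vertical below 0.08 rad and contact force between counter and the fingers below 0.2 N and not (value of joint drum between -0.15 and 0.15 rad or value of joint drum between 6.133 and 6.433 rad)), for 0.2 s.
2. on the mat, the bar has been stepped to the pointer and the button is up (x of counter in the frame of mat between -0.05 and 0.05 m and y of counter in the frame of mat between -0.05 and 0.05 m and height (world z) of counter below 0.009 m and angle between counter's own z axis and vertical below 0.08 rad and (value of joint drum between -0.15 and 0.15 rad or value of joint drum between 6.133 and 6.433 rad) and value of joint button below 0.002 m), for 0.2 s.
At the end, for the whole second after the job is handed in: The counter stands upright (within 5 degrees), at rest and let go on the rubber pad, its centre within 14 mm of the pad's centre along each side of the pad, square to it within 15 degrees with the pointer on the robot's side, the bar at the pointer within 0.15 rad and the button up (x of counter in the frame of pad between -0.014 and 0.014 m and y of counter in the frame of pad between -0.014 and 0.014 m and z of counter in the frame of pad between -0.003 and 0.006 m and angle between counter's own z axis and vertical below 0.08 rad and angle between the x axis of counter and the x axis of pad, either way round below 0.26 rad and x of counter_pointer in the frame of pad below -0.005 m and (value of joint drum between -0.15 and 0.15 rad or value of joint drum between 6.133 and 6.433 rad) and value of joint button below 0.002 m and linear speed of counter below 0.02 m/s and contact force between counter and the fingers below 0.2 N); the robot touches nothing.
It fails at once if one of the other things (dish, jar, comb, chew stick, brush) is moved more than 30 mm (distance of any of dish, jar, comb, chew_stick, brush from where it was at the start of the episode above 0.03 m).
It fails at once if the button is pressed (4 mm or more) while the counter is not on the mat (value of joint button above 0.004 m and not (x of counter in the frame of mat between -0.05 and 0.05 m and y of counter in the frame of mat between -0.05 and 0.05 m and height (world z) of counter below 0.012 m)).
It fails at once if the counter is tipped over (angle between counter's own z axis and vertical above 0.6 rad).
It fails at once if the counter is dropped or banged down on the pad (faster than 0.35 m/s within the last 30 mm above it) (horizontal distance between counter and pad below 0.06 m and z of counter in the frame of pad below 0.03 m and linear speed of counter above 0.35 m/s).
It also fails if it takes over 67 s, if anything falls off the work surface, if the arm or the gripper's body presses on something with over 40 N, if the wrist force passes 120 N, or if a joint passes its speed limit or range.

## Working session

There is one attempt and no reset: what is moved stays moved. The work goes in short steps, Python scripts to look and compute and a tool call to move; the robot and the scene stay as the last step left them, time stands still between calls to the robot, and variables do not carry over. Pictures are saved under pics/ and viewed, on a budget of 10 in all, crops included, one or two more only if the job needs it, and the job is handed in when it is done.

Besides the shell and the picture viewer there is one more tool, called after "Call:" by a JSON object that holds its "name" and its "arguments". drive_tool: Moves the arm, as the interface text tells. Its arguments: {"type":"object","properties":{"deltas":{"type":"array"},"squeeze":{"type":"number"}},"required":["deltas"]}

```bash
ls; mkdir -p pics
cat > h.py <<'E'
from bench import *
import numpy as np, cv2
from scipy.spatial.transform import Rotation as Rn
def cam(name):
    s=read_state(); im,d=camera(name); p=camera_params(name)
    if name=="wrist":
        M=np.array(p["mount"]); T=np.eye(4); T[:3,:3]=Rn.from_quat(s["eef_rot"]).as_matrix(); T[:3,3]=s["ee_pos"]; C=T@M
    else:
        C=np.eye(4); R=np.array(p["R"]); C[:3,:3]=R.T; C[:3,3]=-R.T@np.array(p["t"])
    return im,d,p,C
def rays(p,uv):
    K=np.array(p["K"]); uv=np.asarray(uv,float).reshape(-1,1,2)
    n=cv2.undistortPoints(uv,K,np.array([p["k1"],0,0,0.])).reshape(-1,2)
    return np.c_[n,np.ones(len(n))]
def at_z(p,C,uv,z):
    r=rays(p,uv)@C[:3,:3].T; o=C[:3,3]
    return o+r*((z-o[2])/r[:,2])[:,None]
def cloud(d,p,C,mask=None):
    m=(d>0) if mask is None else (mask&(d>0)); v,u=np.nonzero(m)
    return (rays(p,np.c_[u,v])*d[v,u][:,None])@C[:3,:3].T+C[:3,3],np.c_[u,v]
def save(im,n): cv2.imwrite("pics/"+n,im[:,:,::-1])
def px(loc): return [loc[0]*560,loc[1]*420]
E
python3 - <<'E'
from h import *
for c in ["scene","side"]:
    im,d,p,C=cam(c); save(im,c+"0.png"); print(c,C[:3,3].round(3))
    for n in ["counter","mat","pad","tiers","dish","jar","brush"]:
        for o in outline_of(n,c)[:2]:
            P,_=cloud(d,p,C,o["pixels"])
            if len(P): print(n,round(o["score"],2),np.round(px(o["location"])),len(P),np.median(P,0).round(3),np.percentile(P,2,0).round(3),np.percentile(P,98,0).round(3))
print(read_state()["time"])
E
```

```text
pics
scene [ 1.072 -0.439  0.828]
counter 0.97 [214. 239.] 978 [ 0.45  -0.199  0.054] [ 0.407 -0.224  0.003] [ 0.467 -0.162  0.084]
counter 0.84 [118. 282.] 1090 [ 0.449 -0.428  0.061] [ 0.401 -0.457  0.006] [ 0.459 -0.399  0.083]
mat 0.79 [334. 172.] 346 [0.403 0.224 0.006] [ 0.355 -0.028  0.003] [0.642 0.289 0.31 ]
pad 0.79 [311. 256.] 492 [ 0.619 -0.031  0.044] [ 0.596 -0.065  0.041] [0.641 0.002 0.047]
tiers 0.66 [336. 285.] 16509 [ 0.736 -0.073  0.092] [ 0.583 -0.246  0.007] [0.85  0.169 0.144]
tiers 0.63 [216. 232.] 110 [ 0.436 -0.194  0.083] [ 0.423 -0.204  0.063] [ 0.445 -0.181  0.085]
jar 0.71 [241. 218.] 1138 [ 0.427 -0.11   0.066] [ 0.373 -0.142  0.007] [ 0.45  -0.065  0.07 ]
brush 0.74 [175. 367.] 1495 [ 0.672 -0.403  0.019] [ 0.55  -0.42   0.011] [ 0.74  -0.383  0.023]
side [0.093 0.667 0.728]
counter 0.83 [332. 202.] 442 [ 0.427 -0.182  0.06 ] [ 0.401 -0.222  0.02 ] [ 0.462 -0.158  0.081]
counter 0.81 [365. 168.] 615 [ 0.421 -0.402  0.045] [ 0.396 -0.45   0.   ] [ 0.457 -0.393  0.08 ]
mat 0.56 [252. 343.] 4104 [0.398 0.26  0.002] [ 0.333  0.187 -0.001] [0.469 0.323 0.004]
pad 0.89 [236. 215.] 434 [ 0.628 -0.029  0.04 ] [ 0.596 -0.062  0.037] [0.663 0.004 0.043]
pad 0.44 [332. 203.] 431 [ 0.427 -0.181  0.06 ] [ 0.401 -0.221  0.027] [ 0.46  -0.156  0.081]
tiers 0.96 [202. 208.] 13455 [0.69  0.045 0.078] [ 0.579 -0.222  0.004] [0.844 0.18  0.139]
dish 0.71 [334. 205.] 429 [ 0.427 -0.181  0.06 ] [ 0.401 -0.222  0.021] [ 0.46  -0.158  0.081]
dish 0.67 [339. 187.] 461 [ 0.453 -0.309  0.024] [ 0.404 -0.374 -0.002] [ 0.491 -0.249  0.04 ]
jar 0.61 [323. 229.] 1105 [ 0.402 -0.08   0.061] [ 0.371 -0.135  0.002] [ 0.445 -0.06   0.066]
0.8
```

View both.

Run:
```python
import cv2,numpy as np
a=cv2.imread("pics/scene0.png");b=cv2.imread("pics/side0.png")
a=a[130:420,60:560];b=b[110:420,100:500]
cv2.imwrite("pics/both.png",np.vstack([cv2.resize(a,(500,290)),cv2.copyMakeBorder(b,0,0,0,100,0)]))
```

```text
(no output)
```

View pics/both.png

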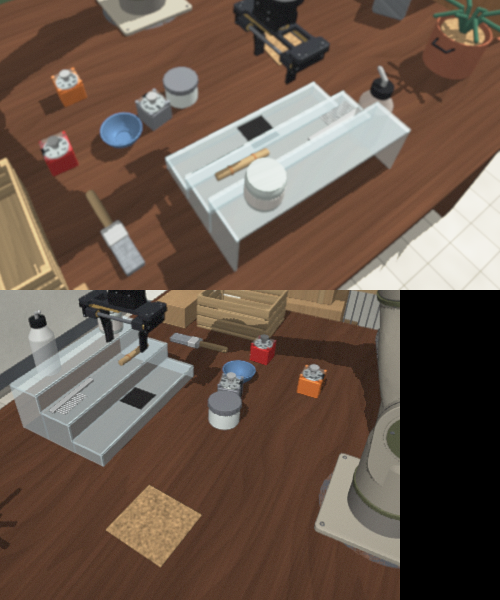

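```bash
cat >> h.py <<'E'
def go(tgt,yaw_close):
    """shift in current tool axes and z-rot (deg) so tool points down with its y axis at yaw_close (rad, world)"""
    s=read_state(); R=Rn.from_quat(s["eef_rot"]); best=None
    for a in (yaw_close,yaw_close+np.pi):
        y=np.array([np.cos(a),np.sin(a),0]); z=np.array([0,0,-1.]); x=np.cross(y,z)
        rv=(R.inv()*Rn.from_matrix(np.c_[x,y,z])).as_rotvec()
        if best is None or np.linalg.norm(rv)<np.linalg.norm(best): best=rv
    print("rot",np.degrees(best).round(1),"shift",R.inv().apply(np.array(tgt)-s["ee_pos"]).round(4))
E
python3 - <<'E'
from h import *
s=read_state(); print(s["ee_pos"],Rn.from_quat(s["eef_rot"]).as_matrix().round(3)); M=camera_params("wrist"); print(np.round(M["mount"],3),M["K"])
im,d,p,C=cam("side")
# yaw from side edges: mat, pad
for n in ["mat","pad"]:
    o=outline_of(n,"side")[0]; c,_=cv2.findContours(o["pixels"].astype(np.uint8),0,1); c=max(c,key=cv2.contourArea).reshape(-1,2)
    W=at_z(p,C,c,0.004 if n=="mat" else 0.042)
    print(n,cv2.minAreaRect((W[:,:2]*1000).astype(np.float32)))
im,d,p,C=cam("scene")
o=outline_of("pad","scene")[0]; c,_=cv2.findContours(o["pixels"].astype(np.uint8),0,1); c=max(c,key=cv2.contourArea).reshape(-1,2)
print(cv2.minAreaRect((at_z(p,C,c,.042)[:,:2]*1000).astype(np.float32)))
go([.40,-.19,.26],0)
E
```

```text
[6.25030717e-01 1.62724090e-05 2.36591877e-01] [[-0.  1.  0.]
 [ 1.  0.  0.]
 [ 0.  0. -1.]]
[[ 0.001 -0.964 -0.267  0.074]
 [ 1.     0.001  0.001 -0.   ]
 [-0.    -0.267  0.964 -0.148]
 [ 0.     0.     0.     1.   ]] [[318.02926995   0.         281.48054895]
 [  0.         318.02926995 206.30340212]
 [  0.           0.           1.        ]]
mat ((400.2461242675781, 256.3608703613281), (139.33274841308594, 139.3226776123047), 83.07738494873047)
pad ((628.5606079101562, -27.594696044921875), (70.58868408203125, 70.43382263183594), 87.98788452148438)
((617.7981567382812, -30.165241241455078), (70.72321319580078, 48.84986877441406), 89.26932525634766)
rot [ 0. -0. -0.] shift [-0.19   -0.225  -0.0234]
```

Call:
{"name": "drive_tool", "arguments": {"deltas": [[0,0,0,-0.19,-0.19,-0.02,-1],[0,0,0,-0.19,-0.19,-0.02,-1],[0,0,0,-0.19,-0.19,-0.02,-1],[0,0,0,-0.19,-0.19,-0.02,-1],[0,0,0,-0.19,-0.19,-0.02,-1],[0,0,0,-0.19,-0.19,-0.02,-1],[0,0,0,-0.19,-0.19,-0.02,-1],[0,0,0,-0.19,-0.19,-0.02,-1],[0,0,0,-0.19,-0.19,-0.02,-1]]}}

```text
time: 1.95
ee_pos: [0.4358, -0.1888, 0.2564]
eef_rot: [0.706, 0.708, 0.0, -0.0]
ft_force: [-1.0, -0.0, -1.1]
width: 0.0873
```

Run:
```python
from h import *
im,d,p,C=cam("wrist"); print(read_state()["ee_pos"].round(4) if hasattr(read_state()["ee_pos"],'round') else read_state()["ee_pos"])
cv2.imwrite("pics/w1.png",cv2.resize(im[:,:,::-1],(780,585)))
for n in ["counter","dish","jar"]:
    for o in outline_of(n,"wrist")[:2]:
        P,_=cloud(d,p,C,o["pixels"])
        Q=P[abs(P[:,2]-.062)<.004] if n=="counter" else P
        if len(Q)<5: continue
        print(n,o["score"],np.round(px(o["location"])),len(Q),np.percentile(Q,2,0).round(3),np.percentile(Q,98,0).round(3),cv2.minAreaRect((Q[:,:2]*1000).astype(np.float32)))
for n,z in [("counter_pointer",.062),("button_top",.082),("counter",0.)]:
    for t in tip_of(n,"wrist")[:2]: print(n,t["score"],np.round(px(t["location"])),at_z(p,C,[px(t["location"])],z).round(4))
```

```text
[ 0.4358 -0.1888  0.2563]
counter 0.97 [280. 186.] 2247 [ 0.404 -0.22   0.061] [ 0.464 -0.161  0.064] ((433.5890808105469, -190.94827270507812), (59.907012939453125, 58.49646759033203), 11.24536418914795)
dish 0.62 [291. 252.] 3010 [ 0.405 -0.309  0.004] [ 0.491 -0.239  0.041] ((458.3152160644531, -238.6348114013672), (151.76271057128906, 93.28233337402344), 77.53719329833984)
jar 0.81 [254. 103.] 5650 [ 0.373 -0.138  0.064] [ 0.449 -0.063  0.068] ((406.81915283203125, -97.36796569824219), (97.94253540039062, 99.53746032714844), 50.97529220581055)
jar 0.51 [485. 134.] 32131 [ 0.576 -0.236  0.01 ] [ 0.709 -0.009  0.091] ((602.898193359375, -128.453369140625), (203.5716094970703, 286.52423095703125), 13.024131774902344)
counter_pointer 0.63 [255. 193.] [[ 0.4066 -0.1948  0.062 ]]
button_top 0.96 [279. 192.] [[ 0.4331 -0.1895  0.082 ]]
counter 0.84 [146. 278.] [[ 0.245  -0.3333  0.    ]]
```

View pics/w1.png

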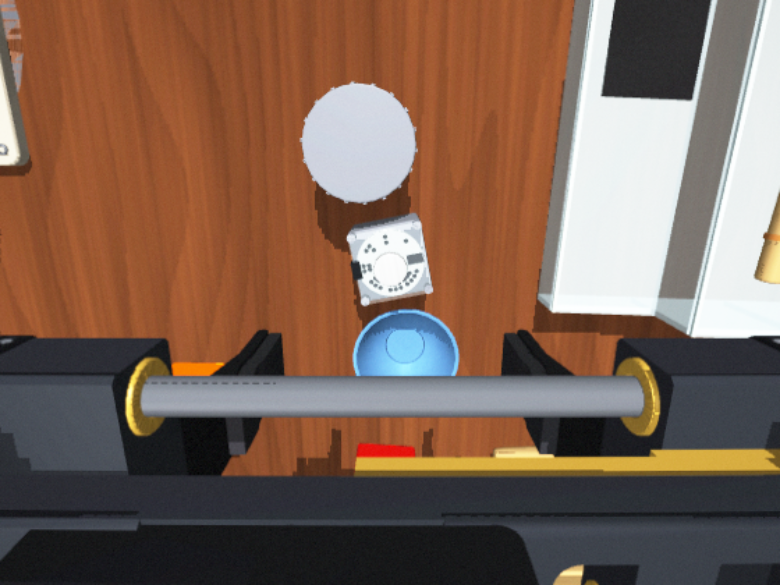

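Run:
```python
from h import *
go([.4336,-.191,.037],np.radians(11))
```

```text
rot [ -0.  -0. -11.] shift [-0.0013 -0.0016  0.2194]
```

Call:
{"name": "drive_tool", "arguments": {"deltas": [[0,0,-8,-0.001,-0.002,0.04,-1],[0,0,-11,-0.001,-0.002,0.08,-1],[0,0,-11,-0.001,-0.002,0.12,-1],[0,0,-11,-0.001,-0.002,0.15,-1],[0,0,-11,-0.001,-0.002,0.18,-1],[0,0,-11,-0.001,-0.002,0.2,-1],[0,0,-11,-0.001,-0.002,0.21,-1],[0,0,-11,-0.001,-0.002,0.219,-1],[0,0,-11,-0.001,-0.002,0.219,-1],[0,0,-11,-0.001,-0.002,0.219,-1]]}}

```text
time: 3.3
ee_pos: [0.4336, -0.1912, 0.0383]
eef_rot: [0.636, 0.772, 0.0, 0.001]
ft_force: [-0.0, -0.5, 0.3]
width: 0.0868
```

Call:
{"name": "drive_tool", "arguments": {"deltas": [[0,0,0,0,0,0,1],[0,0,0,0,0,0,1],[0,0,0,0,0,0,1],[0,0,0,0,0,0,1],[0,0,0,0,0,0,1],[0,0,0,0,0,0,1],[0,0,0,0,0,0,1],[0,0,0,0,0,0,1]], "squeeze": 20}}

```text
time: 4.1
ee_pos: [0.4333, -0.191, 0.0378]
eef_rot: [0.636, 0.772, 0.0, 0.0]
ft_force: [0.8, 0.3, 4.0]
width: 0.0597
```

Call:
{"name": "drive_tool", "arguments": {"deltas": [[0,0,0,0,0,-0.01,1],[0,0,0,0,0,-0.03,1],[0,0,0,0,0,-0.06,1],[0,0,0,0,0,-0.09,1],[0,0,0,0,0,-0.12,1],[0,0,0,0,0,-0.12,1]]}}

```text
time: 4.7
ee_pos: [0.4346, -0.1917, 0.1614]
eef_rot: [0.636, 0.772, 0.001, 0.003]
ft_force: [0.0, -0.1, -4.4]
width: 0.0598
```

Run:
```python
from h import *
s=read_state(); print(s["ee_pos"],s["ft_force"],s["width"])
go([.47,.03,.157],np.radians(5)); go([.40,.257,.157],0)
```

```text
[ 0.43457639 -0.19168434  0.16142951] [ 0.01858657 -0.06905651 -4.42123202] 0.05980235495527089
rot [0.3 0.1 6. ] shift [0.2109 0.077  0.0043]
rot [ 0.3  0.1 11. ] shift [0.4471 0.0515 0.0035]
```

Call:
{"name": "drive_tool", "arguments": {"deltas": [[0,0,1,0.03,0.012,0,1],[0,0,2,0.07,0.027,0,1],[0,0,3,0.11,0.042,0,1],[0,0,4,0.15,0.057,0,1],[0,0,5,0.19,0.072,0,1],[0,0,6,0.23,0.075,0,1],[0,0,7,0.28,0.071,0,1],[0,0,8,0.32,0.066,0,1],[0,0,9,0.36,0.061,0,1],[0,0,11,0.41,0.056,0,1],[0,0,11,0.447,0.052,0,1],[0,0,11,0.447,0.052,0,1]]}}

```text
time: 5.9
ee_pos: [0.3955, 0.2626, 0.1566]
eef_rot: [0.704, 0.71, -0.0, -0.001]
ft_force: [0.6, -0.0, -3.6]
width: 0.0599
```

Call:
{"name": "drive_tool", "arguments": {"deltas": [[0,0,0,0,0,0,1],[0,0,0,0,0,0,1],[0,0,0,0,0,0,1]]}}

```text
time: 6.2
ee_pos: [0.3991, 0.2564, 0.1571]
eef_rot: [0.708, 0.706, -0.0, 0.0]
ft_force: [0.9, -1.0, -3.9]
width: 0.0598
```

Run:
```python
from h import *
print(read_state()["time"]); go([.40,.257,.044],0)
im,d,p,C=cam("side"); save(im,"side1.png")
o=outline_of("counter","side")
for q in o[:2]:
    P,_=cloud(d,p,C,q["pixels"]); print(q["score"],np.percentile(P,2,0).round(3),np.percentile(P,98,0).round(3))
```

```text
6.2
rot [-0.   0.  -0.1] shift [0.0007 0.001  0.1131]
0.98 [ 0.396 -0.452 -0.   ] [ 0.457 -0.393  0.08 ]
0.83 [ 0.219 -0.36  -0.002] [ 0.277 -0.3    0.081]
```

Call:
{"name": "drive_tool", "arguments": {"deltas": [[0,0,0,0,0,0.03,1],[0,0,0,0,0,0.06,1],[0,0,0,0,0,0.085,1],[0,0,0,0,0,0.1,1],[0,0,0,0,0,0.107,1],[0,0,0,0,0,0.111,1],[0,0,0,0,0,0.113,1],[0,0,0,0,0,0.1145,1],[0,0,0,0,0,0.1145,1],[0,0,0,0,0,0.1145,1]]}}

```text
time: 7.3
ee_pos: [0.399, 0.2579, 0.0435]
eef_rot: [0.707, 0.707, 0.0, 0.0]
ft_force: [0.3, 0.3, -3.8]
width: 0.0597
```

Not in contact yet; go 2 mm further.

Call:
{"name": "drive_tool", "arguments": {"deltas": [[0,0,0,0,0,0.001,1],[0,0,0,0,0,0.0018,1],[0,0,0,0,0,0.0018,1],[0,0,0,0,0,0.0018,1]]}}

```text
time: 7.7
ee_pos: [0.399, 0.2578, 0.0418]
eef_rot: [0.707, 0.707, 0.0, 0.0]
ft_force: [-1.4, -1.4, 6.1]
width: 0.0598
```

Call:
{"name": "drive_tool", "arguments": {"deltas": [[0,0,0,0,0,0,-1],[0,0,0,0,0,0,-1],[0,0,0,0,0,0,-1],[0,0,0,0,0,0,-1],[0,0,0,0,0,0,-1]]}}

```text
time: 8.2
ee_pos: [0.3988, 0.2577, 0.0412]
eef_rot: [0.707, 0.707, 0.0, 0.0]
ft_force: [0.5, 0.4, 0.3]
width: 0.0855
```

Call:
{"name": "drive_tool", "arguments": {"deltas": [[0,0,0,0,0,-0.02,-1],[0,0,0,0,0,-0.05,-1],[0,0,0,0,0,-0.09,-1],[0,0,0,0,0,-0.13,-1],[0,0,0,0,0,-0.17,-1],[0,0,0,0,0,-0.2,-1],[0,0,0,0,0,-0.2,1],[0,0,0,0,0,-0.2,1]]}}

```text
time: 9.0
ee_pos: [0.3989, 0.2578, 0.2414]
eef_rot: [0.707, 0.707, 0.001, 0.0]
ft_force: [-0.4, 0.1, -1.0]
width: 0.0777
```

```bash
cat >> h.py <<'E'
def look(name,z0=.004):
    im,d,p,C=cam("wrist")
    o=outline_of("counter","wrist")[0]; P,uv=cloud(d,p,C,o["pixels"])
    Q=P[abs(P[:,2]-.062-z0)<.004]
    print(o["score"],len(Q),Q[:,2].mean().round(4),cv2.minAreaRect((Q[:,:2]*1000).astype(np.float32)))
    for n,z in [("counter_pointer",.062),("button_top",.082)]:
        for t in tip_of(n,"wrist")[:1]: print(n,t["score"],at_z(p,C,[px(t["location"])],z+z0).round(4))
    u,v=uv.mean(0).astype(int); u=min(max(u,80),480);v=min(max(v,75),345)
    crop=im[v-75:v+75,u-80:u+80]; cv2.imwrite("pics/"+name,cv2.resize(crop[:,:,::-1],(640,600),interpolation=cv2.INTER_CUBIC))
    print(read_state()["ee_pos"],read_state()["width"])
E
python3 -c "
from h import *
look('w2.png')"
```

```text
0.75 2564 0.0664 ((398.2760009765625, 257.8972473144531), (60.153446197509766, 58.9805908203125), 0.33014190196990967)
counter_pointer 0.89 [[0.369  0.2579 0.066 ]]
button_top 0.6 [[0.3977 0.2576 0.086 ]]
[0.39828657 0.25735935 0.23998624] 0.0629216356773681
```

View pics/w2.png

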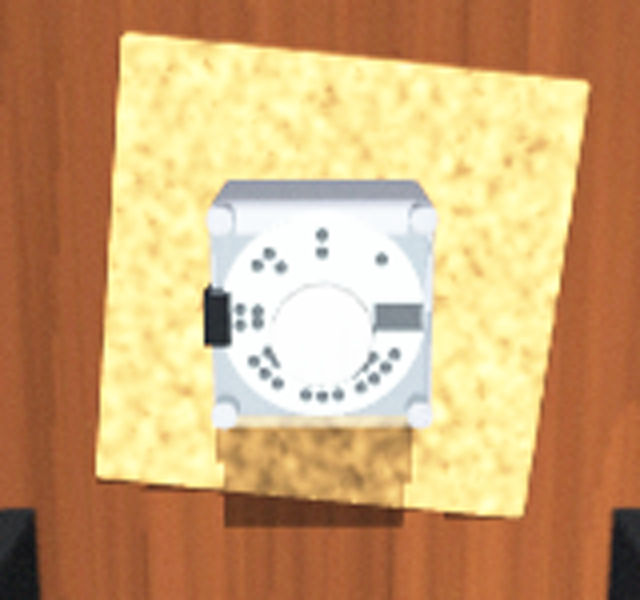

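Call:
{"name": "drive_tool", "arguments": {"deltas": [[0,0,0,0,0,0.04,1],[0,0,0,0,0,0.08,1],[0,0,0,0,0,0.11,1],[0,0,0,0,0,0.125,1],[0,0,0,0,0,0.132,1],[0,0,0,0,0,0.132,1],[0,0,0,0,0,0.132,1]]}}

```text
time: 9.9
ee_pos: [0.3991, 0.258, 0.1099]
eef_rot: [0.707, 0.707, 0.0, 0.0]
ft_force: [0.0, 0.7, 0.5]
width: 0.0071
```

Run:
```python
from h import *
s=read_state(); print(s["ee_pos"],s["ft_force"],s["width"]); go([.3985,.2578,.1],0)
```

```text
[0.3990599 0.2580229 0.1098675] [0.0431699  0.68650019 0.46924512] 0.007071288133885165
rot [ 0. -0.  0.] shift [-0.0002 -0.0006  0.0099]
```

Call:
{"name": "drive_tool", "arguments": {"deltas": [[0,0,0,0,0,0,1],[0,0,0,0,0,0.007,1],[0,0,0,0,0,0.012,1],[0,0,0,0,0,0.016,1],[0,0,0,0,0,0.019,1],[0,0,0,0,0,0.02,1],[0,0,0,0,0,0.02,1],[0,0,0,0,0,0.02,1]]}}

```text
time: 10.7
ee_pos: [0.3993, 0.258, 0.0903]
eef_rot: [0.707, 0.707, 0.001, 0.0]
ft_force: [-2.7, -1.6, 14.8]
width: 0.0004
```

Call:
{"name": "drive_tool", "arguments": {"deltas": [[0,0,0,0,0,-0.01,1],[0,0,0,0,0,-0.02,1],[0,0,0,0,0,-0.02,1],[0,0,0,0,0,-0.02,1],[0,0,0,0,0,-0.012,1],[0,0,0,0,0,-0.006,1],[0,0,0,0,0,-0.002,1],[0,0,0,0,0,0.0003,1],[0,0,0,0,0,0.0003,1],[0,0,0,0,0,0.0003,1]]}}

```text
time: 11.7
ee_pos: [0.399, 0.2579, 0.0901]
eef_rot: [0.707, 0.707, 0.0, 0.0]
ft_force: [-5.2, -3.8, 21.6]
width: 0.0006
```

Call:
{"name": "drive_tool", "arguments": {"deltas": [[0,0,0,0,0,-0.01,1],[0,0,0,0,0,-0.02,1],[0,0,0,0,0,-0.02,1],[0,0,0,0,0,-0.02,1],[0,0,0,0,0,-0.012,1],[0,0,0,0,0,-0.006,1],[0,0,0,0,0,-0.002,1],[0,0,0,0,0,0,1],[0,0,0,0,0,0,1],[0,0,0,0,0,0,1]]}}

```text
time: 12.7
ee_pos: [0.3991, 0.2579, 0.0901]
eef_rot: [0.707, 0.707, 0.0, 0.0]
ft_force: [-5.9, -4.1, 21.4]
width: 0.0005
```

Call:
{"name": "drive_tool", "arguments": {"deltas": [[0,0,0,0,0,-0.01,1],[0,0,0,0,0,-0.02,1],[0,0,0,0,0,-0.06,1],[0,0,0,0,0,-0.1,1],[0,0,0,0,0,-0.13,-1],[0,0,0,0,0,-0.15,-1],[0,0,0,0,0,-0.15,-1]]}}

```text
time: 13.4
ee_pos: [0.3996, 0.2584, 0.2417]
eef_rot: [0.707, 0.707, 0.002, 0.001]
ft_force: [0.7, -0.5, -0.1]
width: 0.0168
```

```bash
python3 -c "
from h import *
look('w3.png')"
```

```text
0.92 2511 0.0664 ((398.21002197265625, 257.6733703613281), (59.48094177246094, 59.4185791015625), 0.03618976101279259)
counter_pointer 0.78 [[0.3677 0.2547 0.066 ]]
button_top 0.8 [[0.397  0.2578 0.086 ]]
[0.39822392 0.25732994 0.23771898] 0.032511814787675584
```

View pics/w3.png

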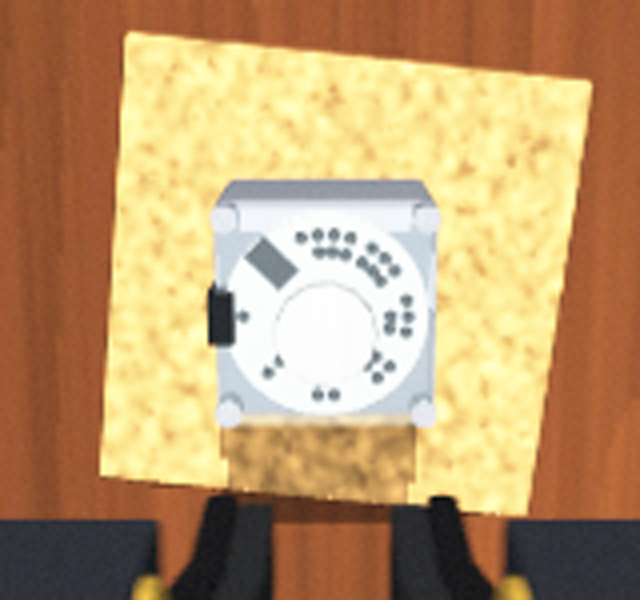

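Three clicks were counted: one dot is at the pointer, and the bar is one place short (upper left). One more press.

Call:
{"name": "drive_tool", "arguments": {"deltas": [[0,0,0,0,0,0.03,1],[0,0,0,0,0,0.07,1],[0,0,0,0,0,0.1,1],[0,0,0,0,0,0.12,1],[0,0,0,0,0,0.13,1],[0,0,0,0,0,0.138,1],[0,0,0,0,0,0.144,1],[0,0,0,0,0,0.148,1],[0,0,0,0,0,0.15,1],[0,0,0,0,0,0.15,1],[0,0,0,0,0,0.15,1]]}}

```text
time: 14.7
ee_pos: [0.3993, 0.258, 0.0903]
eef_rot: [0.707, 0.707, 0.001, 0.0]
ft_force: [-4.5, -2.4, 11.8]
width: 0.0009
```

Call:
{"name": "drive_tool", "arguments": {"deltas": [[0,0,0,0,0,-0.01,1],[0,0,0,0,0,-0.02,1],[0,0,0,0,0,-0.06,1],[0,0,0,0,0,-0.1,1],[0,0,0,0,0,-0.13,-1],[0,0,0,0,0,-0.15,-1],[0,0,0,0,0,-0.15,-1]]}}

```text
time: 15.4
ee_pos: [0.3999, 0.2588, 0.2427]
eef_rot: [0.707, 0.707, 0.003, 0.001]
ft_force: [-0.1, -0.2, -0.2]
width: 0.017
```

```bash
python3 -c "
from h import *
look('w4.png')
print(read_state()['joint_positions'])"
```

```text
0.92 2496 0.0664 ((397.9834899902344, 257.8280944824219), (58.92292022705078, 60.19204330444336), 89.84376525878906)
counter_pointer 0.8 [[0.3712 0.2557 0.066 ]]
button_top 0.65 [[0.3978 0.2556 0.086 ]]
[0.39832882 0.25743362 0.23813747] 0.032441850596105375
[-0.28377528  0.02014463 -0.38804044  1.82175093  0.00773689  1.30248622
 -0.67373831]
```

View pics/w4.png

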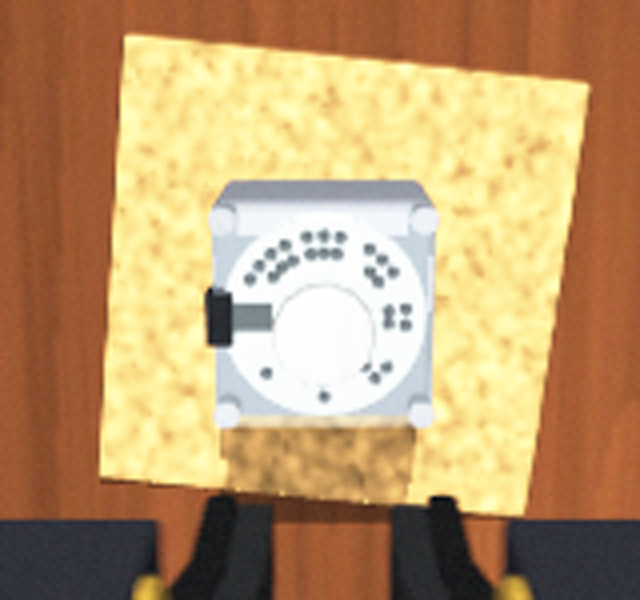

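Bar is at the pointer (240,317) and the button is up. Now turn the tool 90° to take it by its sides.

Call:
{"name": "drive_tool", "arguments": {"deltas": [[0,0,8,0,0,0,-1],[0,0,16,0,0,0,-1],[0,0,24,0,0,0,-1],[0,0,32,0,0,0,-1],[0,0,40,0,0,0,-1],[0,0,48,0,0,0,-1],[0,0,56,0,0,0,-1],[0,0,64,0,0,0,-1],[0,0,72,0,0,0,-1],[0,0,80,0,0,0,-1],[0,0,88,0,0,0,-1],[0,0,90,0,0,0,-1]]}}

```text
time: 16.8
ee_pos: [0.3983, 0.2574, 0.2378]
eef_rot: [1.0, -0.003, -0.001, 0.0]
ft_force: [0.3, -0.5, -0.5]
width: 0.0867
```

Call:
{"name": "drive_tool", "arguments": {"deltas": [[0,0,0,0,0,0,-1],[0,0,0,0,0,0,-1]]}}

```text
time: 17.0
ee_pos: [0.3985, 0.2575, 0.2383]
eef_rot: [1.0, 0.001, -0.001, 0.0]
ft_force: [0.2, -0.6, -0.1]
width: 0.087
```

```bash
python3 -c "
from h import *
look('w5.png')
print(read_state()['joint_positions'],read_state()['time'])
go([.398,.2577,.0415],-np.pi/2)"
```

```text
0.97 2587 0.0663 ((397.8775939941406, 257.7780456542969), (58.12748718261719, 60.864234924316406), 89.81275177001953)
button_top 0.95 [[0.399  0.2578 0.086 ]]
[0.39870274 0.25772    0.23881327] 0.08677545198300335
[-0.29876684  0.01909851 -0.37294576  1.82123239  0.0071966   1.30275024
 -2.24361291] 17.2
rot [0. 0. 0.] shift [-0.0007  0.      0.1973]
```

Call:
{"name": "drive_tool", "arguments": {"deltas": [[0,0,0,0,0,0.04,-1],[0,0,0,0,0,0.08,-1],[0,0,0,0,0,0.12,-1],[0,0,0,0,0,0.15,-1],[0,0,0,0,0,0.175,-1],[0,0,0,0,0,0.19,-1],[0,0,0,0,0,0.197,-1],[0,0,0,0,0,0.197,-1],[0,0,0,0,0,0.197,-1]]}}

```text
time: 18.1
ee_pos: [0.3992, 0.2581, 0.0427]
eef_rot: [1.0, 0.0, 0.0, -0.0]
ft_force: [-0.8, 0.4, -0.3]
width: 0.087
```

Call:
{"name": "drive_tool", "arguments": {"deltas": [[0,0,0,0,0,0,1],[0,0,0,0,0,0,1],[0,0,0,0,0,0,1],[0,0,0,0,0,0,1],[0,0,0,0,0,0,1],[0,0,0,0,0,0,1],[0,0,0,0,0,0,1],[0,0,0,0,0,0,1]]}}

```text
time: 18.9
ee_pos: [0.3989, 0.2577, 0.0422]
eef_rot: [1.0, -0.0, 0.0, 0.0]
ft_force: [-1.8, -2.2, 5.4]
width: 0.0597
```

Call:
{"name": "drive_tool", "arguments": {"deltas": [[0,0,0,0,0,-0.01,1],[0,0,0,0,0,-0.03,1],[0,0,0,0,0,-0.06,1],[0,0,0,0,0,-0.09,1],[0,0,0,0,0,-0.12,1],[0,0,0,0,0,-0.14,1],[0,0,0,0,0,-0.14,1],[0,0,0,0,0,-0.14,1]]}}

```text
time: 19.7
ee_pos: [0.3984, 0.2575, 0.1813]
eef_rot: [1.0, 0.0, -0.0, 0.0]
ft_force: [0.5, 0.4, -3.6]
width: 0.06
```

Run:
```python
from h import *
s=read_state(); print(s["ee_pos"],s["ft_force"],s["width"])
go([.56,.05,.18],np.radians(-91)); go([.60,-.03,.18],np.radians(-91))
```

```text
[0.39841981 0.25753776 0.18130214] [ 0.51617658  0.37028037 -3.56566969] 0.05995572129059887
rot [0. 0. 1.] shift [0.1616 0.2075 0.0013]
rot [0. 0. 1.] shift [0.2016 0.2876 0.0013]
```

Call:
{"name": "drive_tool", "arguments": {"deltas": [[0,0,0,0.01,0.02,0,1],[0,0,0,0.03,0.05,-0.005,1],[0,0,0,0.05,0.085,-0.01,1],[0,0,0,0.07,0.12,-0.015,1],[0,0,0,0.09,0.155,-0.02,1],[0,0,0,0.11,0.19,-0.02,1],[0,0,0,0.13,0.225,-0.02,1],[0,0,0,0.145,0.255,-0.02,1],[0,0,0,0.155,0.275,-0.02,1],[0,0,0,0.16,0.287,-0.02,1],[0,0,0,0.16,0.287,-0.02,1],[0,0,0,0.16,0.287,-0.02,1]]}}

```text
time: 20.9
ee_pos: [0.5581, -0.0279, 0.2011]
eef_rot: [1.0, 0.001, -0.001, -0.0]
ft_force: [0.7, 0.8, -3.4]
width: 0.0602
```

Run:
```python
from h import *
im,d,p,C=cam("wrist"); print(read_state()["ee_pos"]); cv2.imwrite("pics/w6.png",cv2.resize(im[:,:,::-1],(780,585)))
for o in outline_of("pad","wrist")[:2]:
    P,_=cloud(d,p,C,o["pixels"]); c,_=cv2.findContours(o["pixels"].astype(np.uint8),0,1); c=max(c,key=cv2.contourArea).reshape(-1,2)
    print("pad",o["score"],np.median(P,0).round(4),cv2.minAreaRect((at_z(p,C,c,.042)[:,:2]*1000).astype(np.float32)))
o=outline_of("counter","wrist")[0]; P,uv=cloud(d,p,C,o["pixels"])
zt=np.percentile(P[:,2],70); 
z=P[:,2]; h,e=np.histogram(z,bins=np.arange(.1,.26,.004)); zt=e[h.argmax()]+.002; Q=P[abs(z-zt)<.005]
print("counter top",zt,cv2.minAreaRect((Q[:,:2]*1000).astype(np.float32)))
for t in tip_of("button_top","wrist")[:1]: print(at_z(p,C,[px(t["location"])],zt+.02))
```

```text
[ 0.55816568 -0.0274511   0.20142568]
pad 0.9 [ 0.6328 -0.0303  0.0423] ((630.9607543945312, -29.72659683227539), (71.094970703125, 70.33545684814453), 88.16629028320312)
pad 0.55 [ 0.7043 -0.1466  0.1056] ((720.2101440429688, -161.98252868652344), (17.82368278503418, 152.88119506835938), 0.45806434750556946)
counter top 0.22600000000000012 ((563.044921875, -27.30529022216797), (49.95730209350586, 59.09651184082031), 0.20690257847309113)
[[ 0.55965322 -0.02699407  0.246     ]]
```

View pics/w6.png

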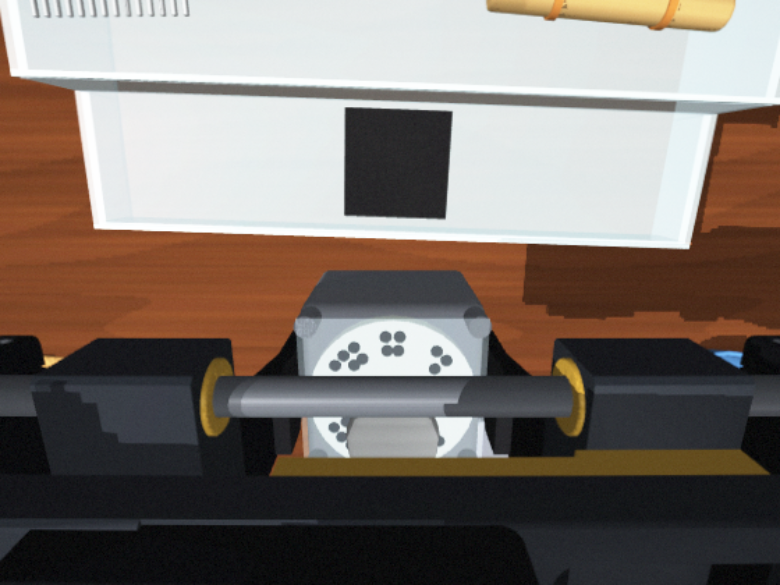

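Run:
```python
from h import *
s=read_state(); print(s["ee_pos"],s["ft_force"]); go([.628,-.029,.10],np.radians(-92))
```

```text
[ 0.55851903 -0.02788751  0.2020274 ] [-0.14066722  0.11967622 -4.08339018]
rot [-0.  -0.   2.1] shift [0.0695 0.0013 0.102 ]
```

Call:
{"name": "drive_tool", "arguments": {"deltas": [[0,0,1,0.02,0.001,0,1],[0,0,2,0.045,0.001,0,1],[0,0,2,0.062,0.001,0,1],[0,0,2,0.0695,0.001,0.01,1],[0,0,2,0.0695,0.001,0.03,1],[0,0,2,0.0695,0.001,0.055,1],[0,0,2,0.0695,0.001,0.075,1],[0,0,2,0.0695,0.001,0.09,1],[0,0,2,0.0695,0.001,0.1,1],[0,0,2,0.0695,0.001,0.105,1],[0,0,2,0.0695,0.001,0.105,1],[0,0,2,0.0695,0.001,0.105,1]]}}

```text
time: 22.3
ee_pos: [0.6288, -0.0303, 0.0978]
eef_rot: [1.0, -0.017, 0.001, -0.0]
ft_force: [0.5, -0.1, -2.4]
width: 0.0601
```

Run:
```python
from h import *
s=read_state(); print(s["ee_pos"],s["ft_force"]); go([.628,-.029,.081],np.radians(-92))
im,d,p,C=cam("side")
o=outline_of("counter","side")
for t in tip_of("counter_pointer","side")[:3]: print(t["score"],np.round(px(t["location"])),at_z(p,C,[px(t["location"])],.062+.056).round(4))
cv2.imwrite("pics/s6.png",cv2.resize(im[100:300,120:360,::-1],(720,600)))
```

```text
[ 0.62880869 -0.03028252  0.09783387] [ 0.45618593 -0.14069653 -2.3993583 ]
rot [-0.  -0.1 -0. ] shift [-0.0009 -0.0013  0.0168]
0.88 [246. 195.] [[ 0.6033 -0.0361  0.118 ]]
0.81 [368. 161.] [[ 0.3882 -0.3418  0.118 ]]
0.59 [423. 194.] [[ 0.2106 -0.2496  0.118 ]]
```

View pics/s6.png

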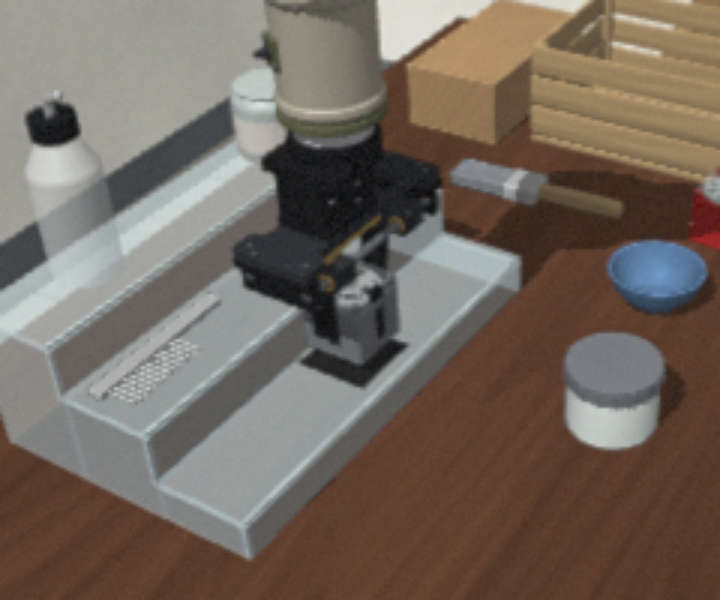

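The counter (around 355,310) hangs upright over the pad, front stripe facing the robot and nothing else disturbed. Lower it slowly.

Call:
{"name": "drive_tool", "arguments": {"deltas": [[0,0,0,-0.001,-0.001,0.005,1],[0,0,0,-0.001,-0.001,0.009,1],[0,0,0,-0.001,-0.001,0.012,1],[0,0,0,-0.001,-0.001,0.014,1],[0,0,0,-0.001,-0.001,0.0155,1],[0,0,0,-0.001,-0.001,0.0165,1],[0,0,0,-0.001,-0.001,0.0165,1],[0,0,0,-0.001,-0.001,0.0165,1]]}}

```text
time: 23.25
ee_pos: [0.6274, -0.0292, 0.0806]
eef_rot: [1.0, -0.017, 0.0, -0.0]
ft_force: [-0.2, -0.2, -3.2]
width: 0.0601
```

Call:
{"name": "drive_tool", "arguments": {"deltas": [[0,0,0,0,0,0.0007,1],[0,0,0,0,0,0.0012,1],[0,0,0,0,0,0.0012,1],[0,0,0,0,0,0.0012,1]]}}

```text
time: 23.65
ee_pos: [0.6275, -0.0292, 0.0802]
eef_rot: [1.0, -0.017, 0.0, -0.0]
ft_force: [-3.4, -0.3, 6.1]
width: 0.0599
```

Call:
{"name": "drive_tool", "arguments": {"deltas": [[0,0,0,0,0,0,-1],[0,0,0,0,0,0,-1],[0,0,0,0,0,0,-1],[0,0,0,0,0,0,-1],[0,0,0,0,0,0,-1],[0,0,0,0,0,0,-1]]}}

```text
time: 24.25
ee_pos: [0.6273, -0.0292, 0.0792]
eef_rot: [1.0, -0.017, 0.0, -0.0]
ft_force: [-0.1, -0.7, -0.5]
width: 0.0862
```

Call:
{"name": "drive_tool", "arguments": {"deltas": [[0,0,0,0,0,-0.01,-1],[0,0,0,0,0,-0.04,-1],[0,0,0,0,0,-0.08,-1],[0,0,0,-0.02,0,-0.12,-1],[0,0,0,-0.05,0,-0.16,-1],[0,0,0,-0.08,0,-0.18,-1],[0,0,0,-0.08,0,-0.18,-1],[0,0,0,-0.08,0,-0.18,-1]]}}

```text
time: 25.05
ee_pos: [0.5475, -0.0265, 0.2604]
eef_rot: [1.0, -0.017, 0.001, 0.0]
ft_force: [0.7, -0.0, -0.7]
width: 0.0871
```

Run:
```python
from h import *
look("w7.png",.042)
im,d,p,C=cam("wrist")
o=outline_of("pad","wrist")[0]; P,_=cloud(d,p,C,o["pixels"]); P=P[abs(P[:,2]-.042)<.006]; print("pad pts",np.percentile(P,2,0).round(3),np.percentile(P,98,0).round(3))
im,d,p,C=cam("side")
for n in ["dish","jar"]:
    for o in outline_of(n,"side")[:2]: P,_=cloud(d,p,C,o["pixels"]); print(n,o["score"],np.median(P,0).round(3))
s=read_state(); print(s["time"],s["width"],s["ft_force"])
```

```text
0.65 3486 0.1043 ((626.4608764648438, -28.707401275634766), (59.20073699951172, 60.18421173095703), 88.10965728759766)
counter_pointer 0.87 [[ 0.5981 -0.0256  0.104 ]]
button_top 0.95 [[ 0.6289 -0.0275  0.124 ]]
[ 0.54746982 -0.02641949  0.25802267] 0.08690834258804374
pad pts [ 0.665 -0.019  0.041] [ 0.666 -0.017  0.043]
dish 0.64 [ 0.451 -0.303  0.024]
jar 0.62 [ 0.402 -0.079  0.061]
25.5 0.08712085663945235 [-0.27846179 -0.01068812  0.4103187 ]
```

View pics/w7.png

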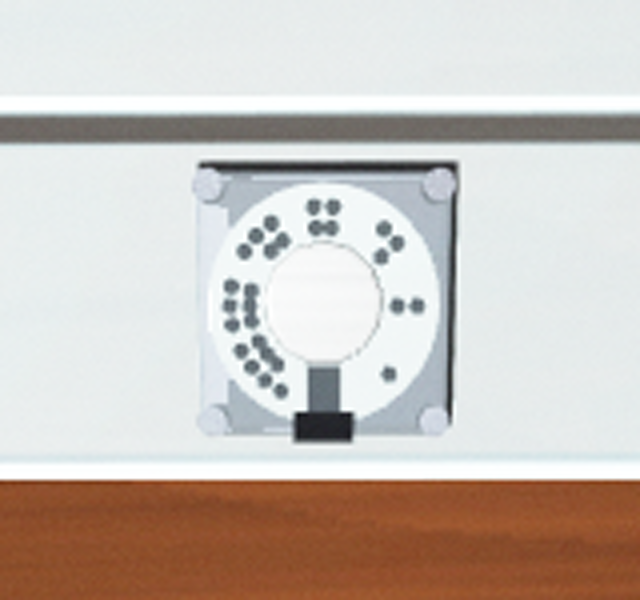

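The counter stands at (0.626, -0.029), with the pad centre at about (0.630, -0.029). It is square to the pad, the bar is at the pointer facing the robot, the top height is right, and the gripper is clear. Handing in.

```bash
python3 -c "
from bench import *
print(close_job())"
```

```text
the job is handed in; nothing more can be done
None
```

I moved the counter to the cork mat, pressed its button four times until the bar reached the pointer, and set it on the rubber pad. I handed the job in at about 25.5 s of the 67 s allowed. No verdict was reported.

- **Pick-up and mat:** I took the counter front-to-back from between the dish and the jar and let it go in the middle of the mat. It showed four dots at the pointer.
- **Presses:** Pictures after the third and fourth presses showed one dot at the pointer, then the bar at the pointer with the button up.
- **Pad:** I took it again by its sides and lowered it until the force reading showed contact, then let go and backed off.

**Last checks:**
- **Position:** the counter is about 4 mm from the pad centre along x and 1 mm or less along y. The two pad estimates I averaged, from the side and wrist cameras, differed by about 2 mm.
- **Angle and height:** it is square to the pad within about 1°, with the pointer towards the robot. Its top is at 0.104 m, as expected.
- **Bar and button:** the bar is at the pointer. I did not measure the button's height there, but it looked up in the picture.
- **Other things:** the dish (about 6 mm apart in estimate) and jar (1 mm) read where they started, with the dish difference probably due to less of it being hidden. I never moved near the comb, chew stick or brush and did not re-measure them.

One reading was no use: the final look for the pad saw only a sliver behind the counter, so its position comes from the earlier pictures.

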